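Hang the sparging tube in the solvent vessel

TASK

Set up the gas-sparging tube on the solvent stand: draw the tall steel tube out of the drying block, feed it down through the guide bush of the stand's swing arm and on through the port in the lid of the glass vessel (the arm has been left swung aside; bring it round so that its bush is over the port). The bush's screw is still slack, so finish holding the tube yourself: still and upright through both bush and port, its tip about a finger's breadth (15 mm) above the vessel's glass floor. Never let the tip touch that floor, and leave everything else standing where it is.

Things in the scene. Friction and masses are not known exactly. Their poses are not given: they have to be found in the camera images.
- tube_mid (a point): half-way point (95 mm above the tip) of the gas-sparging tube: the tallest thing in the drying block, a straight round steel tube 10 mm thick and 190 mm long, about 60 g, with a ribbed hose end on its top 18 mm (9 mm thick) and a bronze-coloured filter, tapered to 7 mm over its last 4 mm, at the tip. It stands upright and loose in one of three holes, 50 mm deep, its top 202 mm above the bench; its upper 100 mm is free to grip. z runs along the tube from tip to top
- tube_tip (a point): centre of the tube's lower end (its tip); z along the tube, upwards. 12 mm above the bench at the start
- block: grey drying block, 75 x 165 x 62 mm tall, fixed; three upright holes 11.5 mm wide and 50 mm deep in a row, at -50, 0 and +50 mm along its y axis. Origin at the centre of its underside, z up
- swing (a joint): angle (rad) of the swing arm about the stand's upright: 0 when its guide bush is exactly over the port of the vessel's lid, positive counter-clockwise seen from above. It starts swung 0.45 to 1.0 to the positive side and turns freely from -1.25 to 1.25 with light friction (about 0.4 N at the bush), staying where it is left. Anything threaded through the bush can carry the arm round
- bush (a point): centre of the top mouth of the swing arm's guide bush, 150 mm above the bench. The bush is an upright aluminium sleeve 20 mm tall with a 15 mm bore, its top 6 mm flared to about 24 mm wide (33 mm outside); its underside is 130 mm above the bench. Its axis is 110 mm from the upright's axis. A thumbscrew with a black head, backed off, sticks out 33 mm beyond its axis, away from the upright
- pivot (a point): on the axis of the stand's upright (12 mm steel post, top 200 mm above the bench), at the height of the bush's mouth; the swing arm turns about this vertical line
- port (a point): centre of the top mouth of the port in the vessel's lid, 104 mm above the bench and 110 mm from the upright's axis: an upright white sleeve 18 mm tall with a 15 mm bore, its top 6 mm flared to about 24 mm. Its lower end, level with the lid's underside, is 86 mm above the bench; 26 mm of free height lies between the port's mouth and the underside of the bush
- vessel_floor (a point): centre of the inside floor of the glass vessel (68 mm across, 80 mm tall, with a white lid 74 mm across) clamped on the stand's grey base plate (205 x 130 x 8 mm, fixed); 13 mm above the bench, straight under the port
- amber_bottle: bystander: capped amber glass bottle, 70 mm across, 140 mm tall; origin at the centre of its underside
- clear_bottle: bystander: small capped clear bottle, 56 mm across, 105 mm tall; origin at the centre of its underside
- beaker: bystander: empty glass beaker, 60 mm across, 70 mm tall; origin at the centre of its underside
- stopper: bystander: white bottle stopper, 44 mm across, 26 mm tall; origin at the centre of its underside
- spatula: bystander: slim steel laboratory spatula 190 mm long and 16 mm wide lying flat on the bench; origin under its middle
- reagent_jar: bystander: white jar with black lid, 66 mm across, 85 mm tall; origin at the centre of its underside
- glass_rod: bystander: glass stirring rod, 9 mm thick, 120 mm long, standing in another hole of the drying block (top 132 mm above the bench); origin at its foot
- short_tube: bystander: short plain steel tube, 10 mm thick, 105 mm long, standing in another hole of the drying block (top 117 mm above the bench); origin at its foot

How it is judged:
On the way, in this order (a step that is already met when the one before it is completed fails the run):
1. the tube is drawn right out of the drying block (height (world z) of tube_tip above 0.07 m and contact force between the fingers and tube above 1 N), for 0.1 s.
2. the tube's tip has passed down through the swing arm's bush (z of tube_tip in the frame of bush below -0.023 m and horizontal distance between tube_tip and bush below 0.012 m and horizontal distance between tube_mid and bush below 0.018 m), for 0.05 s.
3. the tip has passed on through the port, into the vessel (z of tube_tip in the frame of port below -0.024 m and horizontal distance between tube_tip and port below 0.016 m and horizontal distance between tube_mid and bush below 0.018 m), for 0.05 s.
At the end, for the whole second after the job is handed in: The gripper holds the tube (more than 1 N), still (under 20 mm/s), within 0.15 rad of upright, threaded through the swing arm's bush (its half-way point within 12 mm of the bush's axis) and the lid's port (tip within 16 mm of the port's axis), with its tip 4 to 30 mm above the vessel's floor (z of tube_tip in the frame of vessel_floor between 0.004 and 0.03 m and horizontal distance between tube_mid and bush below 0.012 m and horizontal distance between tube_tip and port below 0.016 m and angle between tube_mid's own z axis and vertical below 0.15 rad and contact force between the fingers and tube above 1 N and linear speed of tube below 0.02 m/s); the arm keeps its last pose, push and grip.
It fails at once if the tube's tip touches the vessel's floor (z of tube_tip in the frame of vessel_floor below 0.001 m and horizontal distance between tube_tip and vessel_floor below 0.03 m).
It fails at once if another thing on the bench is shifted by more than 30 mm (distance of any of amber_bottle, clear_bottle, beaker, stopper, spatula, reagent_jar, glass_rod, short_tube from where it was at the start of the episode above 0.03 m).
It fails at once if another thing on the bench is tipped over (angle between any of amber_bottle, clear_bottle, beaker, stopper, spatula, reagent_jar, glass_rod, short_tube's own z axis and vertical above 0.5 rad).
It also fails if it takes over 64 s, if anything falls off the work surface, if the arm or the gripper's body presses on something with over 40 N, if the wrist force passes 120 N, or if a joint passes its speed limit or range.

ROBOT

A 7-joint arm with a two-finger parallel gripper is mounted at the origin on the work surface. World frame = base frame: x ahead of the robot, y to its left, z up, the work surface at z = 0. Lengths are in m, angles in rad, forces in N, time in s.
With the tool pointing down it reaches from about 0.4 to 0.85 m from the base axis. Payload 10.4 kg.
Tool frame: the origin (TCP) lies on the centre line of the jaws, within the pads' length; the fingertips stand 8 mm ahead of it and the grasp point (between the pads) lies 11 mm behind it (r.finger_overhang is the distance from the TCP to the fingertips, in m); z points along the fingers, y is the line along which they close (so a half turn about z gives the same grasp; the last joint's range is limited). The gripper opens to 87 mm and grips with 3 to 60 N. Pads are 19 mm wide; open, the fingers measure 117 mm over their backs; the gripper's body (75 mm by 190 mm) begins 51 mm behind the grasp point.
Start: joints at [1.198, 0.332, -0.065, 1.46, 0.022, 1.35, -0.088], TCP at [0.214, -0.587, 0.21] pointing down, gripper open.
Joint ranges: [-2.6, 2.6], [-0.5, 2.12], [-1.47, 1.34], [0.16, 2.42], [-1.27, 4.41], [0.06, 2.06], [-2.6, 2.6]. Speed limits (rad/s): [2.22, 2.22, 2.79, 2.79, 3.14, 3.14, 3.14].

INTERFACE

Orientations are given as a unit quaternion [x, y, z, w].
In Python, from bench import r, vision gives the robot as it stands.
- The arm moves only by the tool drive_tool, never from a script. Its argument "series" is a list of rows, each a list of 2 entries, a list of its own where there are three numbers: the shift along the world's x, y, z in cm, then the turn about the world's z in degrees. A call has exactly 10 rows; each row shifts and turns the commanded pose from where the row before left it; what a row does not reach is not made up. A row lasts 1/8 s, in which the tool goes at most 62.5 mm and 10.7 degrees, less where a joint would pass 70% of its speed; a pose out of reach is approached as far as the arm can. A call with a gripper value outside its range is refused whole. "hand" is the closure, from 0 (fully open) to 1 (shut), set as the call begins (left out, the last holds). The fingers move at their own pace and stop on an object; "newtons" is the grip in N (left out, the last holds). Time passes only in rows, so rows that do not move let the fingers close, or fill a call up. It gives the time, the measured TCP pose, the force, the opening and the grip force at its end, in the units of the state.
- r.read_state(): the state, without advancing time (a new reading comes with each control period).
- vision.camera(name): name is "scene" or "top" or "wrist"; returns a dict with "color" (420x560x3 uint8, red, green, blue), "intrinsics" (3x3 intrinsics, pixels), "R" (3x3) and "t" (3): a world point X has camera coordinates R X + t; the wrist camera has in their place "mount" (4x4, takes a point from camera to tool coordinates, whose origin is the TCP and whose axes are the flange's). Camera axes: x right, y down, z forward; pixel columns grow to the right and rows downward; lengths in m; the calibration is good to about 2 mm. A picture is of the moment at which its call begins: read the wrist's pose just before it. There is no depth.
- r.close_job(): hands the job in; it is judged then, once.
The state is a dict: "time": time; "joint_positions": joint angles; "joint_vel": joint speeds; "joint_torque": joint torques, N m; "ee_pos": TCP position; "eef_rot": TCP orientation; "ft_force": force on the tool from outside, world axes, zero at the start; "torque": the same for the moment, N m; "width": finger opening in m; "grip_force": force on a finger pad.
Only numpy, scipy, OpenCV 4.12 (cv2) and the standard library are available. Lean on these libraries where they do the work, as an engineer would, in place of code of your own. Each camera call takes 0.05 s, during which the arm holds its last target. There are 200 camera calls.

## Working session

There is one attempt and no reset: what is moved stays moved. The work goes in short steps, Python scripts to look and compute and a tool call to move; the robot and the scene stay as the last step left them, time stands still between calls to the robot, and variables do not carry over. Pictures are saved under pics/ and viewed, at most 10 in all, crops included, and the job is handed in when it is done.

Besides the shell and the picture viewer there is one more tool, called after "Call:" as name(argument=value, ...) on one line, values as JSON. drive_tool: Moves the arm, as the interface text tells. Its arguments: {"type":"object","properties":{"series":{"type":"array"},"hand":{"type":"number"},"newtons":{"type":"number"}},"required":["series"]}

```bash
mkdir -p pics; ls; python3 - <<'E'
from bench import r, vision
import cv2,json,numpy as np
s=r.read_state(); print({k:np.round(v,3).tolist() for k,v in s.items()}, r.finger_overhang)
for n in("scene","top"):
    c=vision.camera(n); cv2.imwrite(f"pics/{n}0.png",c["color"][:,:,::-1])
    np.savez(f"{n}.npz",**{k:c[k] for k in("intrinsics","R","t")})
    print(n,c["intrinsics"].tolist(),(-c["R"].T@c["t"]).round(3),c["R"].round(3).tolist())
E
```

```text
pics
{'time': 0.0, 'joint_positions': [1.198, 0.333, -0.065, 1.461, 0.022, 1.35, -0.088], 'joint_vel': [-0.0, -0.001, -0.0, 0.001, -0.001, 0.003, -0.001], 'joint_torque': [0.002, -62.326, 0.026, -38.99, -0.061, 0.04, 0.0], 'ee_pos': [0.214, -0.587, 0.209], 'eef_rot': [0.985, 0.174, -0.0, -0.001], 'ft_force': [-0.179, 0.094, 0.04], 'torque': [0.031, -0.04, -0.081], 'grip_force': 0.0, 'width': 0.087} 0.008
scene [[402.7711993379726, 0.0, 287.2921725319247], [0.0, 402.7711993379726, 204.01536059898635], [0.0, 0.0, 1.0]] [1.177 0.609 0.663] [[-0.727, 0.686, -0.001], [0.372, 0.393, -0.841], [-0.577, -0.612, -0.541]]
top [[435.31167187301526, 0.0, 276.2615898226382], [0.0, 435.31167187301526, 201.62362646797226], [0.0, 0.0, 1.0]] [ 0.525 -0.03   1.487] [[-0.02, -1.0, -0.011], [-0.998, 0.021, -0.063], [0.063, 0.01, -0.998]]
```

View pics/scene0.png

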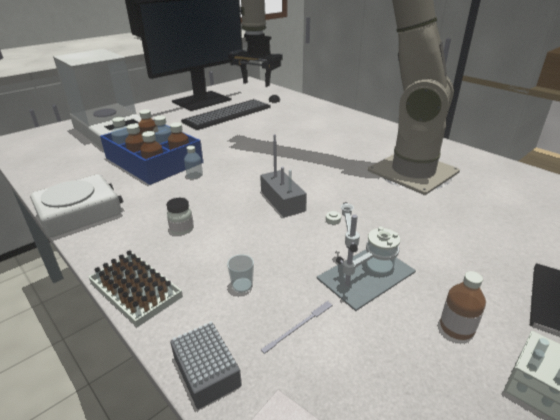

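View pics/top0.png

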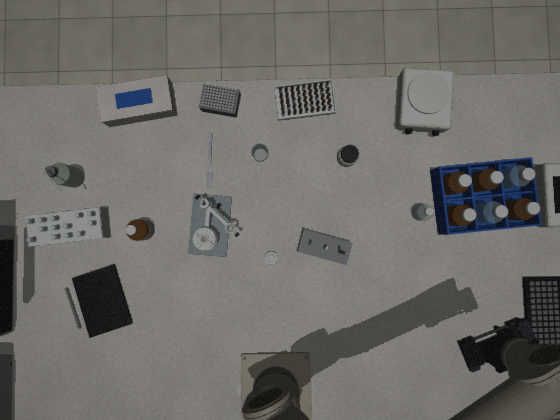

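The scene shows the block near (283,190), with the tall tube's top at (275,137), and the stand near (365,265). In the top view the block is at (325,246), the lid at (204,238) and the arm points to about (235,225). I'll zoom in next.

```bash
python3 - <<'E'
import cv2,numpy as np
a=cv2.imread("pics/top0.png"); b=cv2.imread("pics/scene0.png")
A=cv2.resize(a[188:263,180:360],None,fx=4.4,fy=4.4,interpolation=cv2.INTER_CUBIC)[:, :800]
B=np.hstack([cv2.resize(b[130:220,250:310],(178,267),interpolation=cv2.INTER_CUBIC),cv2.resize(b[195:305,315:420],None,fx=2.43,fy=2.43,interpolation=cv2.INTER_CUBIC)])
print(A.shape,B.shape)
C=np.zeros((600,800,3),np.uint8);C[:A.shape[0],:A.shape[1]]=A;C[332:332+B.shape[0],:B.shape[1]]=B[:268]
cv2.imwrite("pics/z.png",np.clip(C*1.3,0,255).astype(np.uint8))
E
```

```text
(330, 792, 3) (267, 433, 3)
```

View pics/z.png

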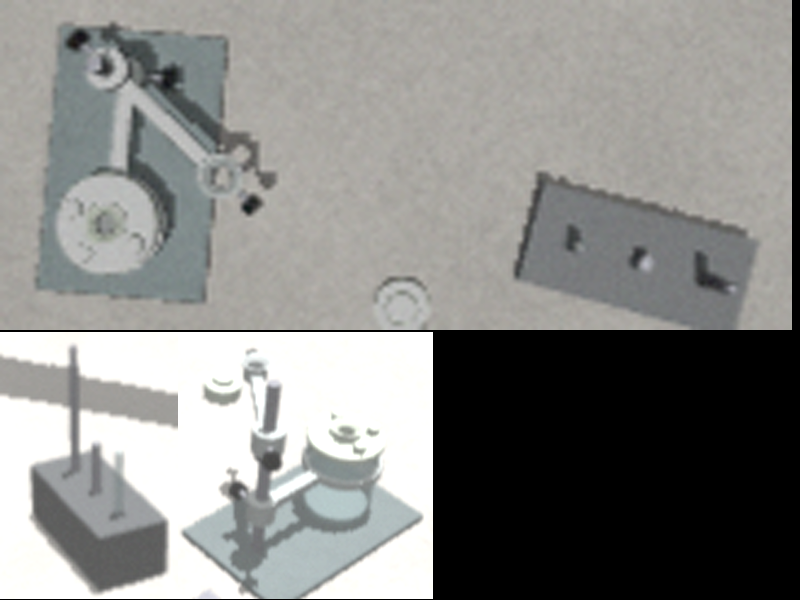

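The zoom gives crop positions, 4.4x from offset (180,188): lid port (105,223), bush (220,174), post top (104,67), tube top (733,290). The tube stands in the right-hand hole (-y side).

```bash
cat > h.py <<'E'
import numpy as np
def ray(cam,u,v,z):
    d=np.load(cam+".npz"); R,t,K=d["R"],d["t"],d["intrinsics"]
    o=-R.T@t; w=R.T@np.linalg.solve(K,[u,v,1]); return o+w*(z-o[2])/w[2]
def proj(cam,X):
    d=np.load(cam+".npz"); p=d["intrinsics"]@(d["R"]@np.array(X)+d["t"]); return p[:2]/p[2]
E
python3 - <<'E'
from h import *
for n,(x,y),z in [("port",(105,223),.104),("bush",(220,174),.15),("pivot",(104,67),.2),("tubetop",(733,290),.202),("hole",(702,256),.062),("mid rod",(634,250),.117),("rod l",(577,246),.132),("rodhole",(571,232),.062)]:
    p=ray("top",180+(x+.5)/4.4-.5,188+(y+.5)/4.4-.5,z); print(n,p.round(4),proj("scene",p).round(1))
# scene picks
B=lambda x,y:(250+x*60/178-.5,130+(y-332)*90/267-.5)
S=lambda x,y:(315+(x-178)/2.43,195+(y-332)/2.43)
print("scene tubetop",B(72,346),ray("scene",*B(72,346),.202), "port",ray("scene",*S(346,431),.104),"bush",ray("scene",*S(256,361),.15),"post",ray("scene",*S(273,383),.2))
E
```

```text
port [0.5003 0.2176 0.104 ] [384.2 232.1]
bush [0.5336 0.1287 0.15  ] [346.7 205.7]
pivot [0.6069 0.2001 0.2   ] [352.7 212.3]
tubetop [ 0.4492 -0.2186  0.202 ] [274.3 132.9]
hole [ 0.4664 -0.217   0.062 ] [271.3 177.1]
mid rod [ 0.4739 -0.1616  0.117 ] [281.5 168.1]
rod l [ 0.4781 -0.1202  0.132 ] [290.4 168.8]
rodhole [ 0.486  -0.1207  0.062 ] [288.2 191. ]
scene tubetop (273.7696629213483, 134.2191011235955) [ 0.45682714 -0.2123214   0.202     ] port [0.51186001 0.22567228 0.104     ] bush [0.53713705 0.13285658 0.15      ] post [0.61531204 0.21056982 0.2       ]
```

Call:
drive_tool(series=[[[2.5, 3.5, 1.5], 0], [[2.5, 4, 1.5], 0], [[2.5, 4, 1.5], 0], [[2.5, 4, 1], 0], [[2.5, 4, 0.5], 0], [[2.5, 4, 0], 0], [[2.5, 4, 0], 0], [[2.5, 4, 0], 0], [[2.5, 3.5, 0], 0], [[0, 0, 0], 0]], hand=0, newtons=30)

```text
time: 1.35
ee_pos: [0.4409, -0.2338, 0.2695]
eef_rot: [0.984, 0.177, 0.0, -0.0]
ft_force: [-0.9, -0.1, -1.3]
width: 0.087
grip_force: 0.0
```

```bash
python3 - <<'E'
from bench import r, vision
import cv2,numpy as np
s=r.read_state(); c=vision.camera("wrist")
print(s["time"],s["ee_pos"],s["eef_rot"],s["joint_positions"]); print(c["mount"].round(4).tolist(),c["intrinsics"].tolist())
cv2.imwrite("pics/w1.png",c["color"][:,:,::-1])
E
```

```text
1.35 [ 0.44086037 -0.23378901  0.26952722] [ 9.84217291e-01  1.76963655e-01  1.72974853e-04 -3.97704065e-04] [ 0.7758079   0.04823714 -0.39020774  1.67272042  0.01767427  1.42441138
 -0.83156642]
[[-0.0006, -0.9549, -0.2971, 0.0813], [1.0, -0.0006, 0.0, -0.0006], [-0.0002, -0.2971, 0.9549, -0.1747], [0.0, 0.0, 0.0, 1.0]] [[303.13082681072507, 0.0, 278.9895486493414], [0.0, 303.13082681072507, 212.4132850916613], [0.0, 0.0, 1.0]]
```

View pics/w1.png

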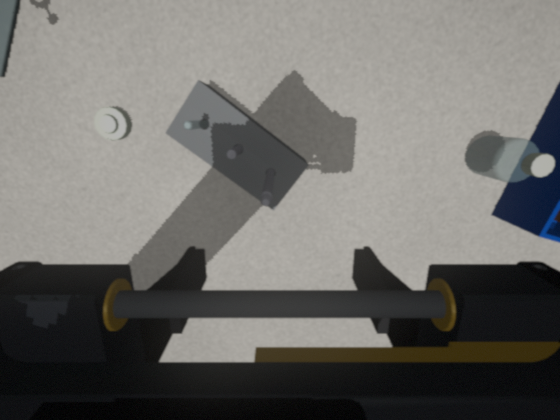

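The wrist picture shows the block at (240,145). The tube runs between (267,203) and (270,172). I'll check this by projection.

```bash
cat >> h.py <<'E'
from scipy.spatial.transform import Rotation as Ro
import json
M=np.array([[-0.0006,-0.9549,-0.2971,0.0813],[1,-0.0006,0,-0.0006],[-0.0002,-0.2971,0.9549,-0.1747],[0,0,0,1]])
Kw=np.array([[303.1308,0,278.99],[0,303.1308,212.413],[0,0,1]])
def wray(pos,q,u,v,z):
    Rw=Ro.from_quat(q).as_matrix(); o=Rw@M[:3,3]+pos; w=Rw@M[:3,:3]@np.linalg.solve(Kw,[u,v,1]); return o+w*(z-o[2])/w[2]
def wproj(pos,q,X):
    Rw=Ro.from_quat(q).as_matrix(); c=M[:3,:3].T@(Rw.T@(np.array(X)-pos)-M[:3,3]); p=Kw@c; return p[:2]/p[2]
E
python3 - <<'E'
from h import *
import cv2
p=[.44086,-.23379,.26953];q=[.98422,.17696,.00017,-.0004]
for u,v,z in [(270,172,.202),(267,203,.202),(270,172,.062),(267,203,.062),(111,124,.026),(232,152,.117),(187,125,.132)]: print(u,v,z,wray(p,q,u,v,z).round(4))
for X in [(.457,-.214,.202),(.457,-.214,.062),(.449,-.2186,.202),(.4664,-.217,.062)]: print(X,wproj(p,q,X).round(1),proj("top",X).round(1),proj("scene",X).round(1))
im=cv2.imread("pics/w1.png")[100:230,170:320]
cv2.imwrite("pics/w1z.png",np.clip(cv2.resize(im,None,fx=4,fy=4,interpolation=cv2.INTER_CUBIC)*1.6,0,255).astype(np.uint8))
E
```

```text
270 172 0.202 [ 0.4756 -0.2125  0.202 ]
267 203 0.202 [ 0.4504 -0.2189  0.202 ]
270 172 0.062 [ 0.4518 -0.2168  0.062 ]
267 203 0.062 [ 0.4121 -0.227   0.062 ]
111 124 0.026 [0.4325 0.0013 0.026 ]
232 152 0.117 [ 0.4672 -0.1699  0.117 ]
187 125 0.132 [ 0.4791 -0.1217  0.132 ]
(0.457, -0.214, 0.202) [264.  193.7] [344.6 250.9] [273.3 134.1]
(0.457, -0.214, 0.062) [269.3 167.4] [338.3 248.7] [274.2 176.4]
(0.449, -0.2186, 0.202) [266.  204.4] [346.2 253.6] [274.3 132.9]
(0.4664, -0.217, 0.062) [274.1 161.2] [339.2 245.8] [271.3 177.1]
```

View pics/w1z.png

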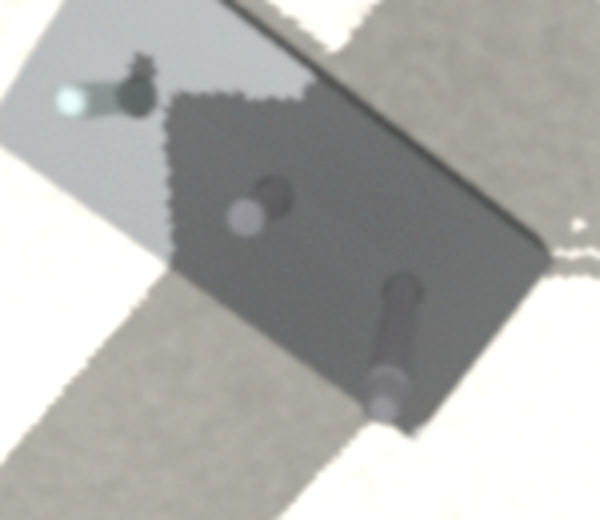

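The tube's top is at (265.8,201.9) and its hole at (270.3,172.4). Both give the tube axis at (0.4515, -0.2175). I'll go over it, descend and grip.

Call:
drive_tool(series=[[[0.6, 0.8, 0], 0], [[0.5, 0.8, 0], 0], [[0, 0, -1], 0], [[0, 0, -2], 0], [[0, 0, -2], 0], [[0, 0, -2], 0], [[0, 0, -2], 0], [[0, 0, -1.4], 0], [[0, 0, -0.9], 0], [[0, 0, 0], 0]])

```text
time: 2.65
ee_pos: [0.45, -0.2211, 0.1563]
eef_rot: [0.985, 0.174, -0.0, -0.0]
ft_force: [-0.3, -0.6, -1.0]
width: 0.0872
grip_force: 0.0
```

Call:
drive_tool(series=[[[0, 0, 0], 0], [[0, 0, 0], 0], [[0, 0, 0], 0], [[0, 0, 0], 0], [[0, 0, 0], 0], [[0, 0, 0], 0], [[0, 0, 0], 0], [[0, 0, 0], 0], [[0, 0, 0], 0], [[0, 0, 0], 0]], hand=1, newtons=30)

```text
time: 3.9
ee_pos: [0.4502, -0.2211, 0.1567]
eef_rot: [0.985, 0.174, 0.0, 0.0]
ft_force: [0.8, 0.4, -0.0]
width: 0.0084
grip_force: 30.0
```

```bash
cat > w.py <<'E'
import sys
from bench import r, vision
import cv2,numpy as np
s=r.read_state(); print(s["time"],s["ee_pos"].tolist(),s["eef_rot"].tolist(),s["width"],s["grip_force"],s["ft_force"])
for n in sys.argv[2:]:
    cv2.imwrite(f"pics/{sys.argv[1]}_{n}.png",vision.camera(n)["color"][:,:,::-1])
E
python3 w.py g wrist
```

```text
3.9 [0.4502140174540383, -0.22112996515626643, 0.15667709545141303] [0.9847400473179099, 0.17403171866655612, 9.107904552947972e-06, 4.830273636687931e-06] 0.008398411956662357 29.9963391610072 [ 0.75212887  0.3675927  -0.01057372]
```

Call:
drive_tool(series=[[[0, 0, 0.5], 0], [[0, 0, 1], 0], [[0, 0, 1.5], 0], [[0, 0, 2], 0], [[0, 0, 2], 0], [[0, 0, 2], 0], [[0, 0, 2], 0], [[0, 0, 2], 0], [[0, 0, 2], 0], [[0, 0, 1], 0]])

```text
time: 5.2
ee_pos: [0.4506, -0.2212, 0.3187]
eef_rot: [0.985, 0.174, 0.001, 0.001]
ft_force: [0.1, 0.1, -0.9]
width: 0.0091
grip_force: 30.0
```

Call:
drive_tool(series=[[[0.5, 1.5, 0], 0], [[1, 3, 0], 0], [[1, 4, 0], 0], [[1, 4, 0], 0], [[1, 4, 0], 0], [[1, 4, 0], 0], [[1, 4, 0], 0], [[1, 3, 0], 0], [[0.8, 1.5, 0], 0], [[0, 0, 0], 0]])

```text
time: 6.45
ee_pos: [0.5327, 0.0711, 0.3159]
eef_rot: [0.984, 0.176, -0.001, -0.001]
ft_force: [-0.5, -0.3, -0.7]
width: 0.009
grip_force: 30.0
```

```bash
python3 w.py n wrist top scene; python3 - <<'E'
from h import *
import cv2
from bench import r
s=r.read_state(); p,q=s["ee_pos"],s["eef_rot"]
tip=p+[0,0,-.1447]
print("tip px",wproj(p,q,tip),proj("top",tip),proj("scene",tip),"bush px",wproj(p,q,[.535,.13,.15]))
w=cv2.imread("pics/n_wrist.png");sc=cv2.imread("pics/n_scene.png");t=cv2.imread("pics/n_top.png")
C=np.zeros((600,800,3),np.uint8)
C[:315,:420]=cv2.resize(w,(420,315))
C[:300,420:800]=cv2.resize(sc[140:290,270:460],None,fx=2,fy=2,interpolation=cv2.INTER_CUBIC)
a=cv2.resize(t[188:258,180:300],None,fx=4,fy=4,interpolation=cv2.INTER_CUBIC); C[315:595,:480]=a
cv2.imwrite("pics/nc.png",np.clip(C*1.3,0,255).astype(np.uint8))
E
```

```text
6.45 [0.5326804180163416, 0.07107453479254323, 0.31585440275043536] [0.9844442052597918, 0.1756956224402049, -0.0006236078202968977, -0.0005158478962935745] 0.008975537709961632 29.987745881080627 [-0.46380051 -0.34727515 -0.73168815]
tip px [279.50336225 196.42654301] [248.75000383 226.97912508] [328.07781855 188.05710889] bush px [228.81073621 171.87025503]
```

View pics/nc.png

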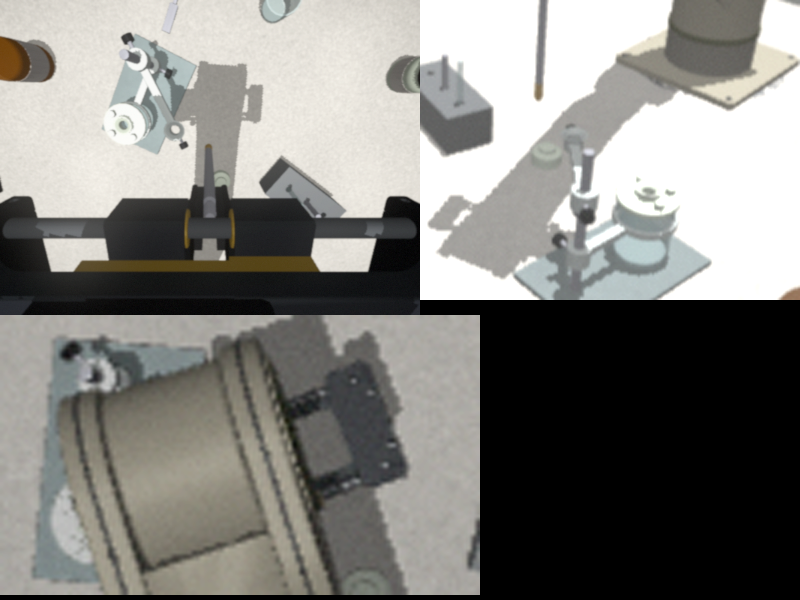

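The wrist view shows the held tube's tip at full-res (277,196), matching the predicted (279.5,196.4), so the tube is upright. The bush is near (233,172) and the port near (165,165). I'll zoom for precise centres.

```bash
python3 - <<'E'
import cv2,numpy as np
w=cv2.imread("pics/n_wrist.png")[50:215,130:300]
C=cv2.resize(w,None,fx=3.6,fy=3.6,interpolation=cv2.INTER_CUBIC)
print(C.shape);cv2.imwrite("pics/nz.png",np.clip(C*1.0,0,255).astype(np.uint8))
E
```

```text
(594, 612, 3)
```

View pics/nz.png

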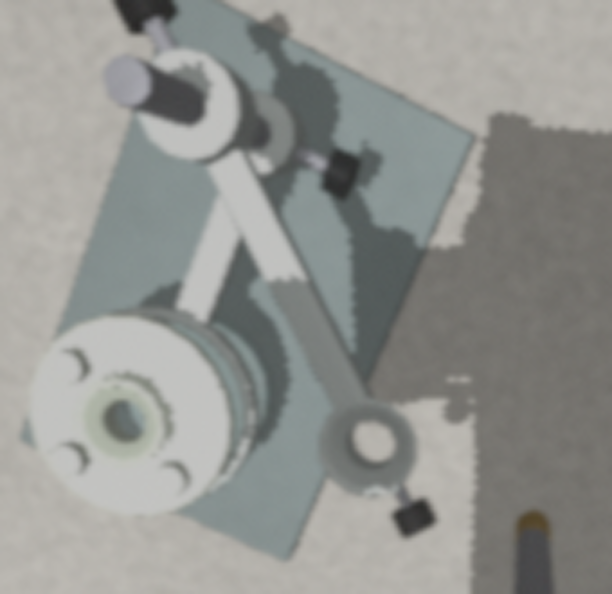

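Zoomed by 3.6 from offset (130,50), the bush mouth is at (367,449), the port mouth at (127,420), the post top at (128,82) and the tip's end at about (533,520).

```bash
python3 - <<'E'
from h import *
p=[0.53268,0.07107,0.31585];q=[0.98444,0.1757,-0.00062,-0.00052]
f=lambda x,y,z: wray(p,q,130+(x+.5)/3.6-.5,50+(y+.5)/3.6-.5,z)
b,P,v,t=f(367,449,.15),f(127,420,.104),f(128,82,.2),f(533,522,.171)
print("bush",b,"port",P,"pivot",v,"tip",t)
print("d bush-piv",np.hypot(*(b-v)[:2]),"port-piv",np.hypot(*(P-v)[:2]), "b-P",np.hypot(*(b-P)[:2]))
a=lambda d:np.arctan2(d[1],d[0]); print("swing",a((b-v))-a((P-v)))
E
```

```text
bush [0.53290709 0.12920099 0.15      ] port [0.50312669 0.2161315  0.104     ] pivot [0.61004385 0.20674646 0.2       ] tip [0.53372098 0.0737697  0.171     ]
d bush-piv 0.10937723257211979 port-piv 0.10732826573783445 b-P 0.09189007551010837
swing -5.407590640335178
```

Call:
drive_tool(series=[[[0, 1, 0], 0], [[-0.1, 1.5, 0], 0], [[0, 1.5, 0], 0], [[0, 1, 0], 0], [[0, 0.6, 0], 0], [[0, 0, 0], 0], [[0, 0, -0.5], 0], [[0, 0, -0.5], 0], [[0, 0, 0], 0], [[0, 0, 0], 0]], newtons=45)

```text
time: 7.85
ee_pos: [0.5323, 0.1247, 0.3067]
eef_rot: [0.985, 0.174, 0.0, 0.0]
ft_force: [-0.1, 0.1, -0.2]
width: 0.0083
grip_force: 45.0
```

```bash
python3 w.py o wrist scene; python3 - <<'E'
from h import *
import cv2
w=cv2.imread("pics/o_wrist.png")[100:220,200:330];s=cv2.imread("pics/o_scene.png")[170:290,310:430]
C=np.hstack([cv2.resize(x,(400,400),interpolation=cv2.INTER_CUBIC) for x in(w[:120,5:125],s)])
cv2.imwrite("pics/oz.png",C)
E
```

```text
7.85 [0.5322514623239283, 0.1247081074379103, 0.30673488340706406] [0.9847669911936995, 0.1738791757129132, 5.363530634594774e-05, 4.9314906034097224e-05] 0.008315457362899546 44.98582670465112 [-0.13238783  0.05365484 -0.18134264]
```

View pics/oz.png

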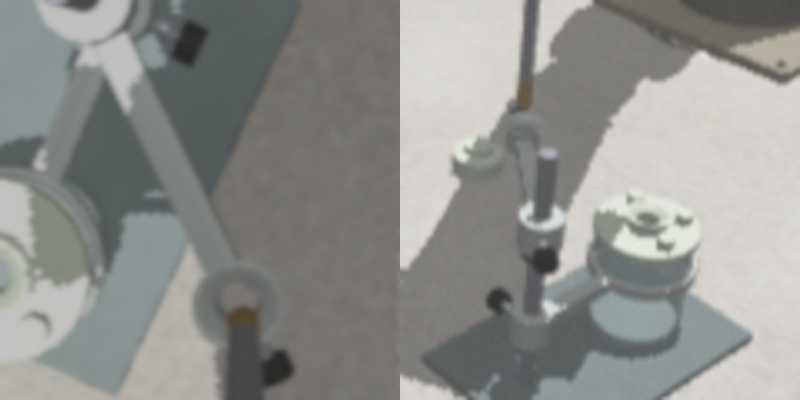

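The tip is just above the bush: ring centre at crop (236,305), filter end at about (243,315).

```bash
python3 - <<'E'
from h import *
p=[0.53225,0.12471,0.30673];q=[0.98477,0.17388,0,0]
f=lambda x,y,z: wray(p,q,205+(x+.5)*.3-.5,100+(y+.5)*.3-.5,z).round(4)
print("bush",f(236,305,.15),"tip",f(243,312,.162),f(243,318,.162)); print(wproj(p,q,[.53225,.12471,.162]))
E
```

```text
bush [0.5336 0.1301 0.15  ] tip [0.5349 0.128  0.162 ] [0.533  0.1273 0.162 ]
[279.5286126  196.50986644]
```

Call:
drive_tool(series=[[[0, 0.25, 0], 0], [[0, 0, -0.3], 0], [[0, 0, -0.5], 0], [[0, 0, -0.6], 0], [[0, 0, -0.7], 0], [[0, 0, -0.8], 0], [[0, 0, -0.8], 0], [[0, 0, -0.8], 0], [[0, 0, 0], 0], [[0, 0, 0], 0]])

```text
time: 9.2
ee_pos: [0.5323, 0.1274, 0.2619]
eef_rot: [0.985, 0.174, 0.0, 0.0]
ft_force: [0.4, -0.5, 0.7]
width: 0.0081
grip_force: 45.0
```

```bash
python3 - <<'E'
from h import *
piv=np.array([.6105,.206]); tcp=np.array([.533,.128])
from bench import r
s=r.read_state(); tcp=s["ee_pos"][:2]; print(s["ee_pos"],s["ft_force"],s["joint_positions"])
d=tcp-piv; print(np.hypot(*d),np.degrees(np.arctan2(d[1],d[0])))
pp=tcp
for k in range(1,11):
    a=np.radians(-50.2*k/10); n=piv+np.array([[np.cos(a),-np.sin(a)],[np.sin(a),np.cos(a)]])@d
    print(k,((n-pp)*100).round(2),n.round(4)); pp=n
E
```

```text
[0.53231976 0.12740344 0.26190253] [ 0.44420242 -0.50108844  0.65092448] [ 0.31165173  0.20384511 -0.72283497  1.55682893  0.13574294  1.43188073
 -1.64065808]
0.1108583263712311 -134.84785131775408
1 [-0.66  0.71] [0.5257 0.1345]
2 [-0.59  0.77] [0.5198 0.1422]
3 [-0.52  0.82] [0.5146 0.1504]
4 [-0.45  0.86] [0.5101 0.159 ]
5 [-0.37  0.9 ] [0.5064 0.168 ]
6 [-0.29  0.93] [0.5034 0.1772]
7 [-0.21  0.95] [0.5013 0.1867]
8 [-0.13  0.96] [0.5001 0.1964]
9 [-0.04  0.97] [0.4996 0.2061]
10 [0.04 0.97] [0.5001 0.2158]
```

Call:
drive_tool(series=[[[-0.35, 0.35, 0], 0], [[-0.6, 0.7, 0], 0], [[-0.6, 0.8, 0], 0], [[-0.5, 0.8, 0], 0], [[-0.45, 0.85, 0], 0], [[-0.35, 0.9, 0], 0], [[-0.3, 0.95, 0], 0], [[-0.2, 0.95, 0], 0], [[-0.1, 0.95, 0], 0], [[0, 0, 0], 0]])

```text
time: 10.45
ee_pos: [0.4974, 0.2009, 0.2616]
eef_rot: [0.985, 0.175, -0.0, -0.0]
ft_force: [0.6, -1.2, -1.0]
width: 0.0084
grip_force: 45.0
```

Call:
drive_tool(series=[[[0.1, 0.4, 0], 0], [[0.1, 0.5, 0], 0], [[0.1, 0.4, 0], 0], [[0, 0.3, 0], 0], [[0, 0, 0], 0], [[0, 0, 0], 0], [[0, 0, 0], 0], [[0, 0, 0], 0], [[0, 0, 0], 0], [[0, 0, 0], 0]])

```text
time: 11.7
ee_pos: [0.5007, 0.2158, 0.2617]
eef_rot: [0.985, 0.174, 0.0, 0.0]
ft_force: [-1.3, 0.8, -0.6]
width: 0.0082
grip_force: 45.0
```

```bash
python3 w.py s wrist scene; python3 - <<'E'
from h import *
import cv2
w=cv2.imread("pics/s_wrist.png")[100:220,220:340];s=cv2.imread("pics/s_scene.png")[185:275,330:420]
C=np.hstack([cv2.resize(x,(400,400),interpolation=cv2.INTER_CUBIC) for x in(w,s)])
cv2.imwrite("pics/sz.png",C)
E
```

```text
11.7 [0.5007220903047758, 0.21580416269074057, 0.2616833244683076] [0.9847465402368596, 0.1739949692908585, 1.7874842681303655e-05, 4.2819368717001956e-05] 0.008171726623927504 44.99231000896543 [-1.27146161  0.82488662 -0.60231402]
```

View pics/sz.png

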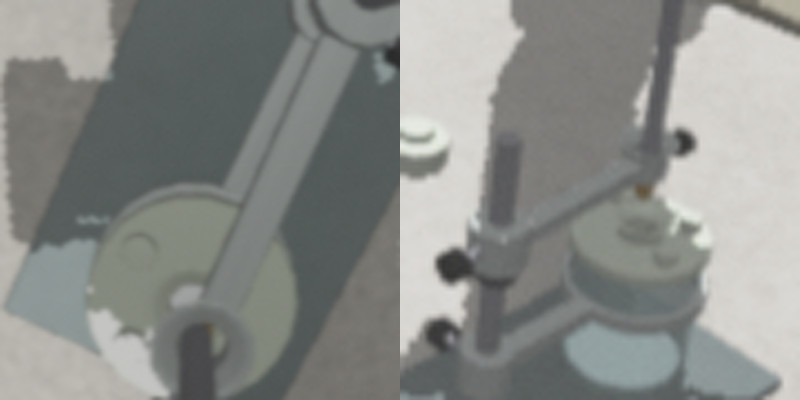

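The scene view shows the filter tip at crop (643,192) just above the port mouth at (643,228). In the wrist view the lid spans columns 87–298, with the port's far rim at about (187,272).

```bash
python3 - <<'E'
from h import *
p=np.array([0.50072,0.2158,0.26168]);q=[0.98475,0.174,0,0]
f=lambda X:(wproj(p,q,X)-[220,100]+.5)/.3-.5
g=lambda X:(proj("scene",X)-[330,185]+.5)/.225-.5+[400,0]
T=p-[0,0,.1447]
print("tip",f(T),g(T))
for P in [(.5007,.2158,.104),(.5031,.2161,.104),(.5003,.2176,.104),(.5057,.2158,.104),(.5007,.2208,.104)]: print(P,f(P),g(P))
print("lid L/R edges", [f([.5007+37*.34e-3*s,.2158-37*.94e-3*s,.09]).round() for s in(1,-1)], "rim far", f([.5007+.0156,.2158+.0056,.104]))
E
```

```text
tip [199.59555003 322.88896927] [642.33322528 189.82213628]
(0.5007, 0.2158, 0.104) [199.50243854 313.45720899] [639.14071652 209.96059225]
(0.5031, 0.2161, 0.104) [201.10439886 306.65448845] [636.90295472 212.10878197]
(0.5003, 0.2176, 0.104) [194.09305274 312.76622649] [642.46894788 211.14776373]
(0.5057, 0.2158, 0.104) [204.59089955 299.87407925] [633.4714609  213.91925098]
(0.5007, 0.2208, 0.104) [185.58492305 308.52472399] [647.14748168 214.14591636]
lid L/R edges [array([305., 304.]), array([ 94., 304.])] rim far [199.75279338 265.03675494]
```

Call:
drive_tool(series=[[[0, 0.15, 0], 0], [[0, 0, -0.4], 0], [[0, 0, -0.4], 0], [[0, 0, -0.4], 0], [[0, 0, -0.3], 0], [[0, 0, -0.3], 0], [[0, 0, -0.3], 0], [[0, 0, 0], 0], [[0, 0, 0], 0], [[0, 0, 0], 0]])

```text
time: 13.05
ee_pos: [0.5008, 0.2174, 0.2408]
eef_rot: [0.985, 0.174, 0.0, 0.0]
ft_force: [-0.5, 1.1, -0.4]
width: 0.0079
grip_force: 45.0
```

Call:
drive_tool(series=[[[0, 0, -0.3], 0], [[0, 0, -0.3], 0], [[0, 0, -0.3], 0], [[0, 0, -0.3], 0], [[0, 0, -0.3], 0], [[0, 0, 0], 0], [[0, 0, 0], 0], [[0, 0, 0], 0], [[0, 0, 0], 0], [[0, 0, 0], 0]])

```text
time: 14.3
ee_pos: [0.5007, 0.2173, 0.2257]
eef_rot: [0.985, 0.174, 0.0, 0.0]
ft_force: [-0.3, -0.4, 0.9]
width: 0.0083
grip_force: 45.0
```

```bash
python3 w.py p wrist scene; python3 - <<'E'
from h import *
import cv2
w=cv2.imread("pics/p_wrist.png")[110:230,220:340];s=cv2.imread("pics/p_scene.png")[165:265,330:430]
C=np.hstack([cv2.resize(w,(300,300),interpolation=cv2.INTER_CUBIC),cv2.resize(s,(500,500),interpolation=cv2.INTER_CUBIC)[:300]]) if 0 else None
C=np.zeros((500,800,3),np.uint8);C[:300,:300]=cv2.resize(w,(300,300),interpolation=cv2.INTER_CUBIC);C[:,300:]=cv2.resize(s,(500,500),interpolation=cv2.INTER_CUBIC)
cv2.imwrite("pics/pz.png",np.clip(C*1.2,0,255).astype(np.uint8))
E
```

```text
14.3 [0.5007350960592813, 0.21732766632579578, 0.22571549202800484] [0.9847496474406886, 0.1739773743457482, 5.391508868719581e-05, 4.6630055668028244e-05] 0.00831832818619331 44.99227124528261 [-0.26870407 -0.39140254  0.87263099]
```

View pics/pz.png

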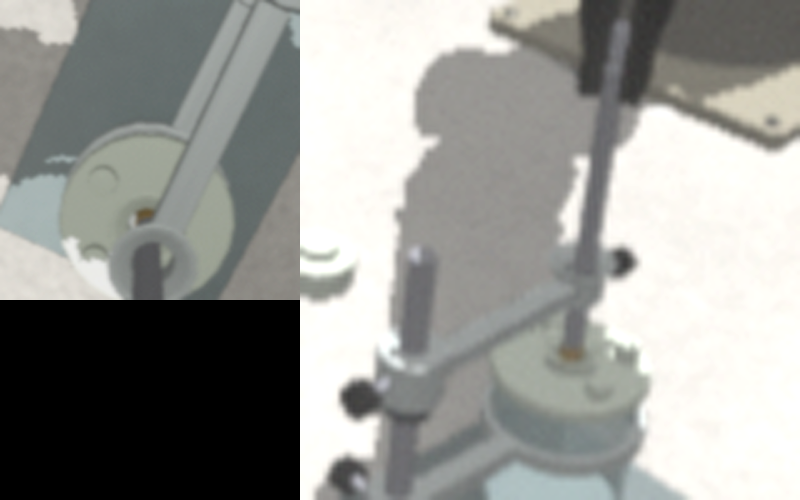

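The filter is in the port's mouth in both views: the scene shows bronze at (570,354) in the rim, and the wrist view at (145,213). I'll check whether the tube slipped in the grip.

```bash
python3 - <<'E'
from h import *
p=np.array([0.50073,0.21733,0.22572]);q=[0.98475,0.17398,0,0]
f=lambda X:(wproj(p,q,X)-[220,110]+.5)/.4-.5
g=lambda X:(proj("scene",X)-[330,165]+.5)/.2-.5+[300,0]
for z in (.081,.085,.09,.095,.1,.105,.11,.13,.15,.271,.28,.29): print(z,f([*p[:2],z]).round(1),g([*p[:2],z]).round(1))
import cv2
t=cv2.imread("pics/p_scene.png"); 
for v in range(163,180,1): print(v,t[v,388:402].mean(1).astype(int))
# filter length at earlier clear view (n_scene), tip ~ (329,188)
t=cv2.imread("pics/n_scene.png").astype(int)
for v in range(170,192): i=325+np.argmax(t[v,325:335,2]-t[v,325:335,0]);print(v,i,t[v,i])
E
```

```text
0.081 [149.6 217. ] [565.5 377.1]
0.085 [149.6 219.3] [566.6 370.3]
0.09 [149.6 222.3] [567.9 361.8]
0.095 [149.6 225.3] [569.3 353.3]
0.1 [149.7 228.5] [570.7 344.7]
0.105 [149.7 231.7] [572.1 336. ]
0.11 [149.7 235. ] [573.5 327.3]
0.13 [149.8 249.5] [579.2 291.9]
0.15 [149.9 266.1] [585.  255.8]
0.271 [151.4 457.8] [623.3  17. ]
0.28 [151.6 484.7] [626.4  -2.3]
0.29 [151.9 518.9] [629.9 -23.9]
163 [44 47 44 48 48 49 58 67 68 59 50 47 45 44]
164 [47 45 46 48 49 50 58 67 66 53 49 47 42 44]
165 [46 46 47 48 49 52 62 68 65 51 45 42 45 43]
166 [47 46 51 49 49 55 66 68 61 49 46 48 45 45]
167 [48 46 49 51 51 55 70 69 57 50 46 43 44 44]
168 [48 48 49 49 53 64 75 70 56 49 50 42 46 44]
169 [46 50 47 50 60 86 93 86 57 48 49 45 48 43]
170 [ 48  48  50  53  72  99 102  94  61  47  46  46  48  47]
171 [ 50  47  51  55  75  97 102  91  59  48  47  47  46  51]
172 [51 50 50 58 79 96 98 87 57 49 44 46 47 54]
173 [48 50 51 60 83 97 94 83 54 47 47 47 51 58]
174 [49 52 51 64 88 95 94 70 53 46 48 46 51 67]
175 [50 51 53 66 94 96 91 60 51 47 44 50 60 80]
176 [50 53 52 67 90 94 86 58 48 48 48 48 64 93]
177 [ 49  51  58  77  94  94  80  53  49  47  47  53  70 100]
178 [ 53  52  65  91  99  99  77  53  49  48  48  52  73 101]
179 [ 53  52  66  89  96  94  73  53  46  47  47  55  78 100]
170 325 [202 208 211]
171 326 [201 207 210]
172 325 [205 211 214]
173 327 [185 189 193]
174 326 [206 211 214]
175 334 [205 210 213]
176 334 [205 211 213]
177 326 [205 209 212]
178 326 [200 204 208]
179 326 [199 205 208]
180 326 [199 204 207]
181 327 [146 153 157]
182 328 [ 85 101 110]
183 329 [ 69  89 103]
184 329 [ 69  89 102]
185 329 [ 70  91 104]
186 329 [ 70  90 103]
187 329 [ 68  88 102]
188 328 [ 74  94 106]
189 329 [ 90 106 115]
190 329 [149 158 164]
191 329 [196 203 207]
```

The tube's top in the scene, row 168.5, matches the predicted z of 0.271. So nothing has slipped and the tip is at about 0.081 m, inside the port bore. I'll lower it 52 mm more, in two calls.

Call:
drive_tool(series=[[[0, 0, -0.3], 0], [[0, 0, -0.4], 0], [[0, 0, -0.4], 0], [[0, 0, -0.4], 0], [[0, 0, -0.4], 0], [[0, 0, -0.4], 0], [[0, 0, -0.4], 0], [[0, 0, -0.3], 0], [[0, 0, 0], 0], [[0, 0, 0], 0]])

```text
time: 15.65
ee_pos: [0.5008, 0.2174, 0.1958]
eef_rot: [0.985, 0.174, 0.0, 0.0]
ft_force: [0.5, -0.2, -0.1]
width: 0.0085
grip_force: 45.0
```

Call:
drive_tool(series=[[[0, 0, -0.3], 0], [[0, 0, -0.3], 0], [[0, 0, -0.4], 0], [[0, 0, -0.4], 0], [[0, 0, -0.4], 0], [[0, 0, -0.3], 0], [[0, 0, -0.1], 0], [[0, 0, 0], 0], [[0, 0, 0], 0], [[0, 0, 0], 0]])

```text
time: 16.9
ee_pos: [0.5007, 0.2173, 0.1737]
eef_rot: [0.985, 0.174, 0.0, 0.0]
ft_force: [-0.8, -0.4, -0.7]
width: 0.0083
grip_force: 45.0
```

```bash
python3 w.py f scene wrist; python3 - <<'E'
from h import *
import cv2
from bench import r
p=r.read_state()["ee_pos"]; t=cv2.imread("pics/f_scene.png")
X=[*p[:2],p[2]+.0453]; u,v=proj("scene",X); print("pred top",u,v,"tip",proj("scene",[*p[:2],p[2]-.1447]),"floor",proj("scene",[*p[:2],.013]))
for k in range(-7,8): print(int(v)+k,t[int(v)+k,int(u)-6:int(u)+7].mean(1).astype(int))
# bronze in vessel
for v in range(250,285): 
    s=t[v,365:395].astype(int); b=s[:,2]-s[:,0]; print(v,365+b.argmax(),b.max(),end='; ')
E
```

```text
16.9 [0.5007367319280736, 0.21731631933766346, 0.1737394473499667] [0.9847507596809602, 0.17397108160960764, 4.9998052521366465e-05, 3.964277660677407e-05] 0.00832762715006416 44.99224610393867 [-0.76505826 -0.41977794 -0.71161538]
pred top 390.82533494205757 189.38478322000014 tip [379.96073862 257.06959989] floor [379.14718816 262.13789808]
182 [ 45  48  46  49  51  49  61  83 110 102  82  57  49]
183 [ 47  49  47  48  50  53  58  81 107 104  88  54  46]
184 [ 46  48  43  51  52  50  60  91 107 101  74  51  49]
185 [ 50  48  48  49  49  50  68 105 116 101  64  51  50]
186 [ 49  48  49  49  51  52  74 110 113  84  54  49  46]
187 [ 49  49  48  52  50  57  82 117 112  69  51  48  46]
188 [ 48  49  50  50  51  62  93 118 110  65  51  48  48]
189 [ 49  46  51  52  54  67 105 119 102  60  52  48  47]
190 [ 48  46  50  50  54  73 105 111  92  57  51  47  50]
191 [ 51  48  50  50  57  81 103 101  80  54  48  48  49]
192 [ 49  48  49  52  63  87 100  96  73  53  48  47  51]
193 [ 50  48  52  52  69  92 100  94  75  53  50  46  53]
194 [52 50 52 54 69 95 99 91 72 54 49 49 56]
195 [53 51 52 54 70 95 98 87 61 51 50 49 64]
196 [51 51 50 57 74 95 98 84 58 53 49 49 69]
250 367 -2; 251 367 -1; 252 380 5; 253 380 9; 254 381 12; 255 381 7; 256 381 1; 257 392 0; 258 384 -1; 259 366 -1; 260 366 -1; 261 365 -2; 262 365 -5; 263 365 -7; 264 365 -6; 265 365 -5; 266 366 -5; 267 366 -5; 268 365 -4; 269 365 -4; 270 393 -3; 271 366 -4; 272 392 -4; 273 372 -4; 274 376 -4; 275 373 -3; 276 391 -3; 277 384 -3; 278 377 -4; 279 380 -3; 280 377 -4; 281 373 -3; 282 369 -4; 283 379 -3; 284 372 -4;
```

The scene shows the bronze tip through the glass at rows 252–256, where row 257 was predicted. That puts it about 16–20 mm above the floor, with contact forces near zero, so I'll hand in.

```bash
python3 -c "
from bench import r
print(r.close_job())"
```

```text
the job is handed in; nothing more can be done
None
```

I handed the job in at about 17 s of the 64 s allowed: the gripper holds the tube still and upright through the bush and port, with its tip about 16–20 mm above the vessel floor by my estimate; the hand-in gave no pass/fail verdict.

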